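# Seat the return bends and hold the coil in the brazing corner

### The arm

A 6-joint arm with a two-finger parallel gripper is mounted at the origin on the work surface. World frame = base frame: x ahead of the robot, y to its left, z up, the work surface at z = 0. Lengths are in m, angles in rad, forces in N, time in s.
With the tool pointing down it reaches from about 0.425 to 0.95 m from the base axis. Payload 14.7 kg.
Tool frame: the origin (TCP) lies midway between the tips of the shut fingers; the grasp point (between the pads) lies 19 mm behind it; z points along the fingers, y is the direction in which the jaws open and shut (so a half turn about z gives the same grasp; the last joint's range is limited). The gripper opens to 85 mm and grips with 20 to 120 N. Pads are 22 mm wide; open, the fingers measure 114 mm over their backs; the gripper's body (76 mm by 85 mm) begins 54 mm behind the grasp point. The pads swing forward as they close: fully open they stand 13 mm farther back than shut.
Start: joints at [-1.333, 0.48, 1.596, -0, 1.065, -0.047], TCP at [0.183, -0.624, 0.231] pointing down, gripper open.
Joint ranges: [-2.75, 2.75], [-0.82, 2.05], [0.23, 2.67], [-1.56, 4.7], [0.09, 2.69], [-2.92, 2.92]. Speed limits (rad/s): [1.89, 1.89, 2.39, 3.01, 3.01, 3.01].

### API

Orientations are given as a unit quaternion [x, y, z, w].
In Python, from cell import arm, status, optics gives the robot as it stands. Calls block until the motion is done:
- arm.move_ptp(position, orientation): joint-space move of the TCP to a pose.
- arm.move_linear(position, attitude=None, speed=0.15, threshold=None): straight line of the TCP; attitude=None keeps the orientation; speed is the mean speed in m/s. With threshold (N) it stops when the force on the tool has changed by that much, and returns True; else False.
- arm.move_joints(angles): joint-space move.
- arm.move_gripper(opening): opening from 0.0 (shut) to 1.0 (fully open); the grip force is fixed at half the most; returns when the fingers have stopped.
- arm.sleep(seconds).
- arm.inverse_kinematics(position, orientation): joint angles nearest the present ones, or None.
- status.sense(): the state.
- optics.snapshot(name): name is "scene" or "top" or "wrist"; returns a dict with "img" (480x640x3 uint8, red, green, blue), "fovy" (degrees; the focal length in pixels is half the picture's height over the tangent of half this angle, whatever the lens; pixels are square), "cx", "cy" (the principal point, pixels), "position" and "rotation" of the camera in the world. Camera axes: x right, y down, z forward; pixel columns grow to the right and rows downward; lengths in m; the calibration is good to about 2 mm. The wrist camera is an equidistant fisheye: a pixel r from the principal point sees the ray r / f radians off the axis. A picture is of the moment at which its call begins. There is no depth.
A pose or a line that the arm cannot do raises arm.Unreachable and nothing moves.
- arm.job_done(): hands the job in, once; it reports no verdict.
The state is a dict: "time_s": time; "qpos": joint angles; "dq": joint speeds; "joint_efforts": joint torques, N m; "tcp_pos": TCP position; "orientation": TCP orientation; "contact_force": force on the tool from outside, world axes, zero at the start; "ft_torque": the same for the moment, N m; "grip_width": opening from 0.0 (shut) to 1.0 (fully open).
Only numpy, scipy, OpenCV 4.12 (cv2) and the standard library are available. Lean on these libraries where they do the work, as an engineer would, in place of code of your own. Each camera call takes 0.05 s, during which the arm holds its last target.

### The job

Press both copper return bends on top of the small finned coil fully home in their sockets. Then slide the coil, standing flat on the fixture plate, into the inside corner formed by the two steel stops, one long side flush on the far stop and one end flush on the left stop, and finish while still holding it there, pushing firmly and steadily, with about 10 N on each, against both stops at once, as if waiting for the tack braze: do not let go. Leave the other things on the plate and bench where they are.

Things in the scene. Friction and masses are not known exactly. Their poses are not given: they have to be found in the camera images.
- fixture: flat steel fixture plate fixed to the bench, 280 mm (its x) x 300 mm (its y) x 12 mm thick, smooth and slippery (friction about 0.3, its stops too); origin centre of its underside, z up. Its position and its yaw (about +-23 degrees) vary. It carries the far stop and the left stop.
- far_stop: dark steel bar fixed on the plate, 22 mm wide, 180 mm long along the fixture's y, 22 mm high above the plate; its stop face looks to the fixture's -x and lies at fixture x = +100 mm. Origin centre of its underside (fixture 111, 15, 12 mm).
- left_stop: dark steel bar fixed on the plate, 110 mm long along the fixture's x, 22 mm wide, 22 mm high above the plate; its stop face looks to the fixture's -y and lies at fixture y = +120 mm. Origin centre of its underside (fixture 35, 131, 12 mm).
- corner (a point): inside corner where the two stop faces meet, on the top of the plate (fixture 100, 120, 12 mm); axes as the fixture. The pressed-in coil's origin is 25 mm in -x and 60 mm in -y from here.
- coil: small finned aluminium coil, loose on the plate, a block 50 mm (its x) x 120 mm (its y) x 64 mm high, about 0.5 to 0.85 kg, with two copper U-bends along its y on top; origin centre of its underside, z up. It starts up to 17 degrees askew to the fixture. It can be taken across its 50 mm width midway between the bends; the fingertips must then stay above the 22 mm stops.
- coil_top (a point): centre of the coil's top face, 64 mm above its underside, midway between the bends; axes as the coil.
- bend_a (a joint): vertical slide of the copper return bend at the +y end of the coil, in m: 0 = 10 mm proud, 0.010 = fully home (hard stop); it starts between 0 and 0.004. It moves down under about 6 N and stays where it is left. The bend is an upside-down U of 10 mm tube, 32 mm long (along the coil's y) and 10 mm thick; a collar on each leg meets the socket on the coil when it is home.
- bend_b (a joint): vertical slide of the copper return bend at the -y end of the coil, in m: 0 = 10 mm proud, 0.010 = fully home (hard stop); it starts between 0 and 0.004. It moves down under about 6 N and stays where it is left. The bend is an upside-down U of 10 mm tube, 32 mm long (along the coil's y) and 10 mm thick; a collar on each leg meets the socket on the coil when it is home.
- bend_a_crown (a point): top of the crown of the +y bend: 32 mm in +y from the coil's centre, 23 mm above the coil's top face when home, up to 33 mm before.
- bend_b_crown (a point): top of the crown of the -y bend: 32 mm in -y from the coil's centre, 23 mm above the coil's top face when home, up to 33 mm before.
- fitting: small turned brass fitting standing on the fixture plate, 26 mm diameter, 30 mm high; origin centre of its underside. Bystander
- tube_end: short copper tube standing on the fixture plate, 22 mm diameter, 40 mm high; origin centre of its underside. Bystander
- flux_jar: closed white jar, 64 mm diameter, 65 mm high, on the bench; origin centre of its underside. Bystander
- bare_pack: square fin pack without any bends, 70 x 70 x 45 mm, on the bench; origin centre of its underside. Bystander
- brush: hand brush lying on the bench; origin on its underside. Bystander
- hammer: hammer lying on the bench; origin on its underside. Bystander
- spare_bend: loose larger copper U-bend lying flat on the bench, about 80 x 58 x 14 mm; origin at bench height between its open ends. Bystander
Not all that is in view belongs to the job. Leave any purple, red or turquoise look-alike of the coil alone.

How it is judged:
On the way, in this order (a step that is already met when the one before it is completed fails the run):
1. both return bends are pressed fully home (value of joint each of bend_a, bend_b above 0.0085 m), for 0.2 s.
2. the coil is pressed flush into the corner against both stops (x of coil in the frame of fixture above 0.0725 m and y of coil in the frame of fixture above 0.0575 m and z of coil in the frame of fixture below 0.015 m and angle between coil's own z axis and vertical below 0.05 rad and angle between the y axis of coil and the y axis of fixture, either way round below 0.035 rad and contact force between coil and far_stop above 2 N and contact force between coil and left_stop above 2 N and contact force between any of the fingers, the arm and coil above 1 N), for 0.2 s.
At the end, for the whole second after the job is handed in: Both bends within 1.5 mm of home; the coil flat on the plate (within 3 mm and 0.05 rad), within 2.5 mm of both stop faces and aligned with them within 0.035 rad, at rest, touched by the robot and pressing on each stop with more than 2 N, held so through the last second (all of step 1 and all of step 2 and linear speed of coil below 0.02 m/s); the arm keeps its last pose, push and grip.
It fails at once if a bystander is moved more than 30 mm (distance of any of fitting, tube_end, flux_jar, bare_pack, brush, hammer, spare_bend from where it was at the start of the episode above 0.03 m).
It also fails if it takes over 64 s, if anything falls off the work surface, if the arm or the gripper's body presses on something with over 40 N, if the wrist force passes 120 N, or if a joint passes its speed limit or range.

## Working session

There is one attempt and no reset: what is moved stays moved. The work goes in short steps, each a Python script; the robot and the scene stay as the last script left them, time stands still between calls to the robot, and variables do not carry over. Pictures are saved under pics/ and viewed, and the job is handed in when it is done.

```bash
ls; mkdir -p pics; python3 - <<'E'
from cell import arm,status,optics
import cv2
for n in("scene","top","wrist"):
    s=optics.snapshot(n); cv2.imwrite(f"pics/{n}0.png",s["img"][:,:,::-1])
    print(n,s["fovy"],s["cx"],s["cy"],s["position"],s["rotation"])
print(status.sense())
E
```

```text
pics
scene 43.00587062861546 318.00618351275045 244.19512989599573 [1.10799439 0.67737479 1.5713047 ] [ 0.32401751  0.90613584 -0.25723814 -0.08808536]
top 52.47908622897717 310.04579438917733 241.58869297787686 [ 2.88551774e-01 -2.60153878e-05  1.43134303e+00] [-0.70325379  0.70488534 -0.06934004  0.06134102]
wrist 65.70646984690485 318.88243008563325 243.44118026148683 [ 0.25247055 -0.60202979  0.37189785] [ 0.79167466 -0.59347786 -0.08725626  0.1158517 ]
{'time_s': 0.15, 'qpos': array([-1.33259697e+00,  4.80682490e-01,  1.59671486e+00,  3.56045980e-05,
        1.06512692e+00, -4.66188558e-02]), 'dq': array([-0.00101215, -0.0020938 , -0.00029016,  0.00122292,  0.00047412,
        0.00051188]), 'joint_efforts': array([ 4.92540712e-04, -9.51148081e+01, -4.30457425e+01,  5.93211666e-05,
        8.25067575e-03, -4.87274008e-05]), 'tcp_pos': array([ 0.18258464, -0.6235036 ,  0.23082858]), 'orientation': array([ 9.89878066e-01,  1.41919686e-01, -2.90527410e-05, -4.65162084e-04]), 'contact_force': array([ 0.715451  , -0.35398466, -0.61482342]), 'ft_torque': array([ 0.02504683,  0.02800542, -0.0122683 ]), 'grip_width': 0.9994305832046596}
```

View pics/scene0.png

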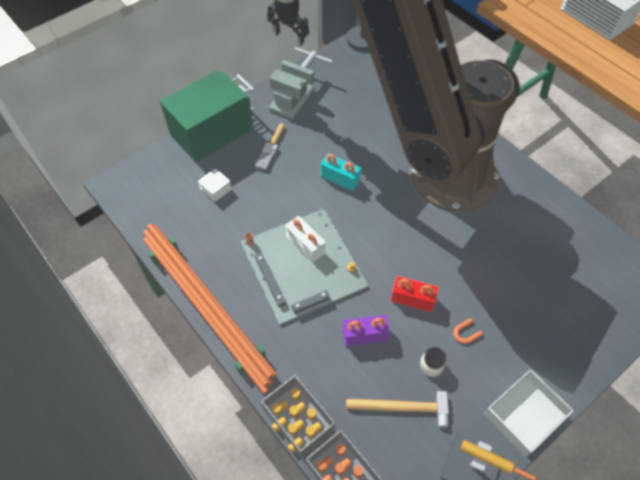

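View pics/top0.png

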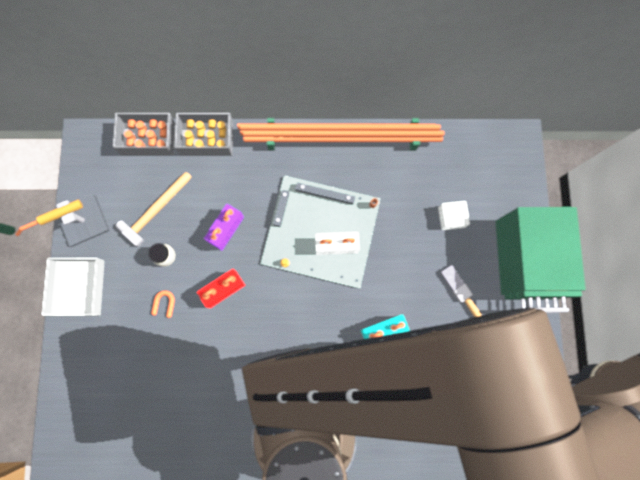

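View pics/wrist0.png

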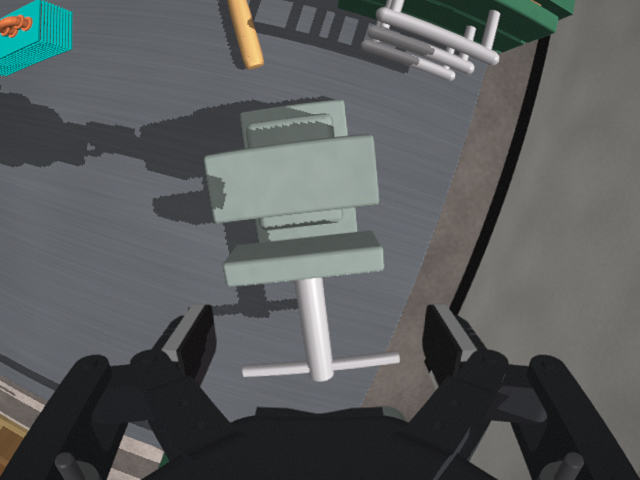

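```bash
cat > h.py <<'E'
from cell import arm,status,optics
import numpy as np, cv2
from scipy.spatial.transform import Rotation as R
def snap(n,name):
    s=optics.snapshot(n); cv2.imwrite(f"pics/{name}.png",s["img"][:,:,::-1]); s["n"]=n
    import pickle; pickle.dump(s,open(f"pics/{name}.pkl","wb")); return s
def load(name):
    import pickle; return pickle.load(open(f"pics/{name}.pkl","rb"))
def ray(s,u,v):
    f=240/np.tan(np.radians(s["fovy"]/2)); d=np.array([u-s["cx"],v-s["cy"]])
    if s["n"]=="wrist":
        r=np.hypot(*d); t=r/f; k=np.sin(t)/r if r>1e-9 else 0; d=np.array([d[0]*k,d[1]*k,np.cos(t)])
    else: d=np.array([d[0]/f,d[1]/f,1.])
    q=R.from_quat(s["rotation"]) if np.size(s["rotation"])==4 else R.from_matrix(s["rotation"])
    return np.array(s["position"]),q.apply(d)
def proj(s,P):
    f=240/np.tan(np.radians(s["fovy"]/2))
    c=R.from_quat(s["rotation"]).inv().apply(np.array(P)-s["position"])
    if s["n"]=="wrist":
        r=np.hypot(c[0],c[1]); t=np.arctan2(r,c[2]); return np.array([s["cx"]+f*t*c[0]/r,s["cy"]+f*t*c[1]/r])
    return np.array([s["cx"]+f*c[0]/c[2],s["cy"]+f*c[1]/c[2]])
def plane(s,u,v,z):
    o,d=ray(s,u,v); return o+d*(z-o[2])/d[2]
def down(a):  # tool down, tool y axis at world angle a+... ; a = yaw of tool x
    return (R.from_euler('z',a)*R.from_quat([1,0,0,0])).as_quat()
E
python3 - <<'E'
from h import *
s=snap("top","t1")
for p in [(286,177),(381,197),(360,287),(261,265)]: print("plate",plane(s,*p,0.012).round(3))
for p in [(338,243)]: print("coil",plane(s,*p,0.076).round(3))
for p in [(285,262),(374,202),(326,193),(280,207)]: print(plane(s,*p,0.03).round(3))
q=status.sense(); c=optics.snapshot("wrist")
t=R.from_quat(q["orientation"]); print("cam in tool",t.inv().apply(c["position"]-q["tcp_pos"]), (t.inv()*R.from_quat(c["rotation"])).as_matrix().round(3))
i=s["img"][160:300,240:400]; cv2.imwrite("pics/crop1.png",cv2.resize(i,None,fx=5,fy=4.2,interpolation=2)[:,:800,::-1])
E
```

```text
plate [0.754 0.056 0.012]
plate [ 0.691 -0.232  0.012]
plate [ 0.419 -0.162  0.012]
plate [0.485 0.128 0.012]
coil [ 0.538 -0.095  0.076]
[0.491 0.057 0.03 ]
[ 0.671 -0.207  0.03 ]
[ 0.698 -0.065  0.03 ]
[0.655 0.072 0.03 ]
cam in tool [ 0.07312789 -0.00107375 -0.14116393] [[-0.001 -0.958 -0.287]
 [ 1.    -0.001  0.   ]
 [-0.    -0.287  0.958]]
```

View pics/crop1.png

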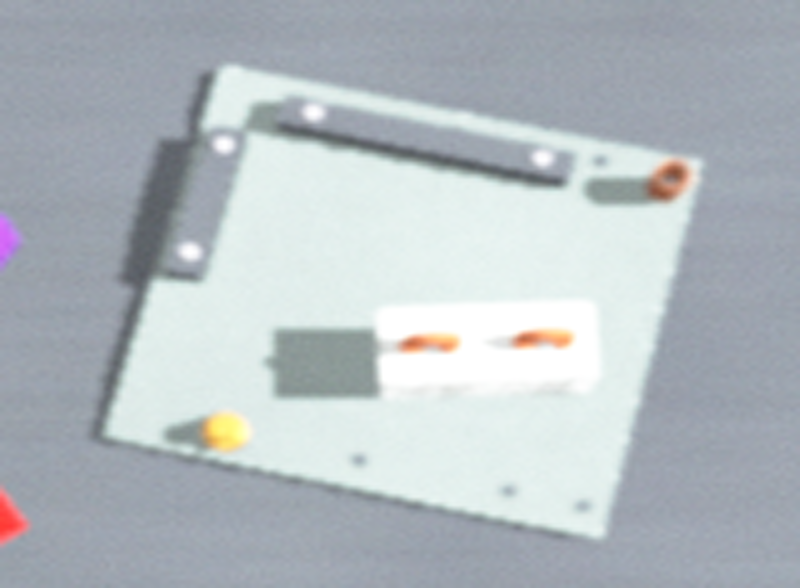

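```bash
python3 - <<'E'
from h import *
for a in (1.57,-1.57): print(a,arm.inverse_kinematics([.58,0.01,.36],down(a)), arm.inverse_kinematics([.67,0.0,.06],down(a-.23)))
arm.move_ptp([.58,0.01,.36],down(1.57))
snap("wrist","w1"); print(status.sense()["time_s"])
E
```

```text
1.57 [-3.50177262e-02  2.76331049e-01  1.58870171e+00 -4.44089210e-16
  1.27655989e+00 -3.42213994e-02] [-4.52393101e-02  6.98696820e-01  1.67593534e+00 -4.44089210e-16
  7.66960493e-01  1.85557017e-01]
-1.57 None None
2.9833
```

View pics/w1.png

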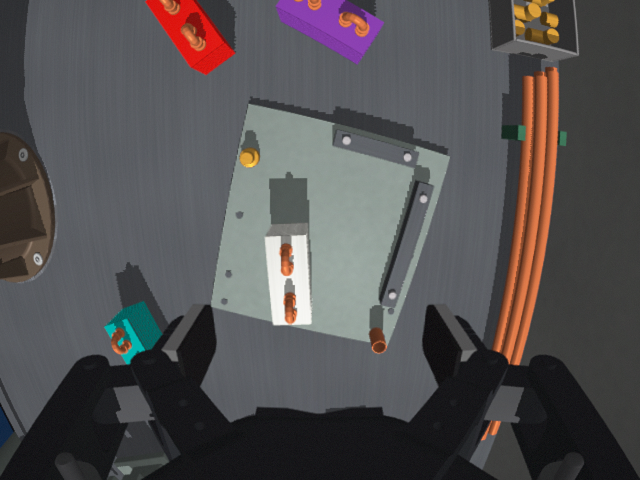

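```bash
python3 - <<'E'
from h import *
s=load("w1")
i=s["img"][160:340,220:400]; cv2.imwrite("pics/crop2.png",cv2.resize(i,(600,600),interpolation=2)[:,:,::-1])
i=s["img"][90:350,200:460]; cv2.imwrite("pics/crop3.png",cv2.resize(i,(600,600),interpolation=2)[:,:,::-1])
E
```

```text
(no output)
```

View pics/crop2.png

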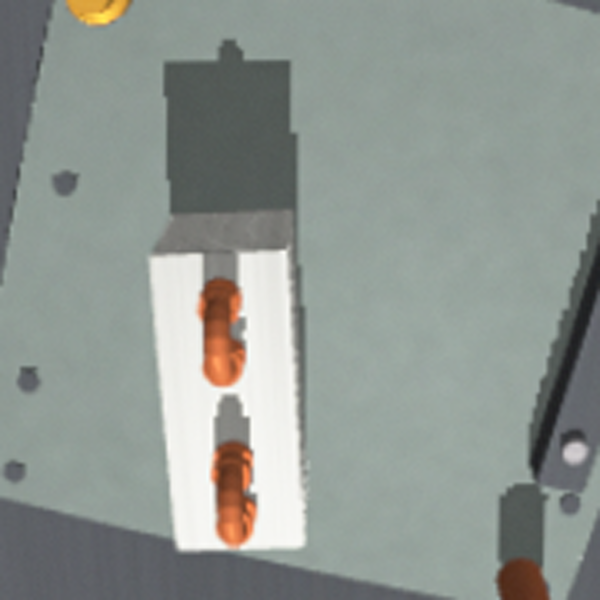

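View pics/crop3.png

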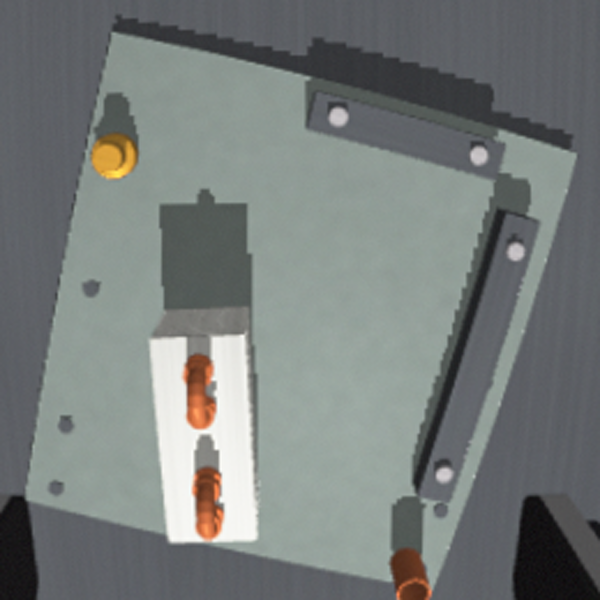

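```bash
python3 - <<'E'
from h import *
s=load("w1")
c2=lambda x,y:(x*.3+220,y*.3+160); c3=lambda x,y:(x*260/600+200,y*260/600+90)
P=np.array([plane(s,*c2(*p),.076)[:2] for p in [(150,254),(288,250),(303,548),(177,551)]])
print(P.round(4)); c=P.mean(0); d=(P[0]+P[1]-P[2]-P[3])/2; e=(P[1]+P[2]-P[0]-P[3])/2
print("coil",c,np.linalg.norm(d),np.linalg.norm(e),"yaw",np.degrees(np.arctan2(-d[0],d[1])),np.degrees(np.arctan2(e[1],e[0])))
Q=np.array([plane(s,*c3(*p),.012)[:2] for p in [(112,32),(575,153),(25,500)]])
a=Q[1]-Q[0]; b=Q[0]-Q[2]
print(Q.round(4),np.linalg.norm(a),np.linalg.norm(b),"yaw",np.degrees(np.arctan2(a[1],a[0])),np.degrees(np.arctan2(-b[0],b[1])))
print("centre",(Q[1]+Q[2])/2)
# stop top edges
for p in [(305,127),(498,177),(500,208),(417,490),(536,221),(450,500)]: print("stop",p,plane(s,*c3(*p),.034)[:2].round(4))
t=load("t1")
for k,p in zip("abc",Q): print(proj(t,[*p,.012]))
print("coil in top",proj(t,[*c,.076]), [proj(t,[*p,.076]).round(1) for p in P])
E
```

```text
[[ 0.5151 -0.035 ]
 [ 0.5647 -0.0337]
 [ 0.5688 -0.154 ]
 [ 0.5193 -0.1558]]
coil [ 0.54200022 -0.09460944] 0.12066148367205273 0.04959234123299468 yaw 1.9793483760368293 1.8108413300501802
[[ 0.4881  0.127 ]
 [ 0.7569  0.0599]
 [ 0.4162 -0.1625]] 0.2769563049823356 0.2982960342128627 yaw -14.018180918388937 -13.95526323949541
centre [ 0.58652892 -0.05132482]
stop (305, 127) [0.5963 0.0709]
stop (498, 177) [0.7038 0.0455]
stop (500, 208) [0.7057 0.0281]
stop (417, 490) [ 0.666  -0.1433]
stop (536, 221) [0.7273 0.0213]
stop (450, 500) [ 0.6871 -0.1506]
[261.25218436 263.77650074]
[284.67339317 176.1346639 ]
[360.22391722 288.04607297]
coil in top [337.83494395 241.6543555 ] [array([316.8, 251. ]), array([316.3, 233.8]), array([358.6, 232.4]), array([359.6, 249.5])]
```

```bash
python3 - <<'E'
from h import *
c=np.array([.542,-.0946]); y=np.radians(1.9); ey=np.array([-np.sin(y),np.cos(y)])
q=down(np.pi/2+y)
arm.move_gripper(0.0)
for n,k in(("a",1),("b",-1)):
    p=c+ey*.032*k
    arm.move_ptp([*p,.125],q)
    r=arm.move_linear([*p,.092],speed=.03,threshold=25)
    st=status.sense(); print(n,r,st["tcp_pos"],st["contact_force"],st["time_s"])
    arm.move_linear([*p,.125],speed=.15)
arm.move_ptp([.56,0.0,.30],q)
snap("wrist","w2"); print(status.sense()["time_s"])
i=load("w2")["img"][130:370,180:420]; cv2.imwrite("pics/crop4.png",cv2.resize(i,(600,600),interpolation=2)[:,:,::-1])
E
```

```text
a True [ 0.54117956 -0.06259931  0.09821356] [-5.13890722  1.39853782 20.78565964] 5.5917
b True [ 0.54335255 -0.12638311  0.09824215] [-3.88272091  1.60879161 20.40924309] 7.15
8.4083
```

View pics/crop4.png

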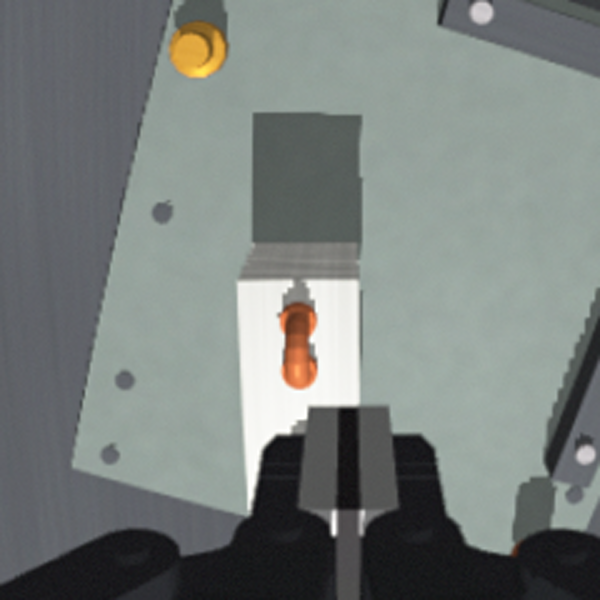

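```bash
python3 - <<'E'
from h import *
c=np.array([.542,-.0946]); y=np.radians(1.9)
q=down(np.pi/2+y)
arm.move_gripper(1.0)
arm.move_ptp([*c,.14],q)
print(arm.move_linear([*c,.042],speed=.1,threshold=15))
st=status.sense(); print(st["tcp_pos"],st["contact_force"],st["ft_torque"],st["time_s"])
arm.move_gripper(0.0)
st=status.sense(); print(st["tcp_pos"],st["contact_force"],st["ft_torque"],st["grip_width"],st["time_s"])
snap("wrist","w3");snap("scene","s3")
i=load("s3")["img"][180:340,220:400]; cv2.imwrite("pics/crop5.png",cv2.resize(i,(675,600),interpolation=2)[:,:,::-1])
E
```

```text
False
[ 0.5423936  -0.09465822  0.04252543] [-0.28820528 -0.61804245  0.95783175] [ 0.03114893 -0.05141995 -0.02871126] 11.1
[ 0.54227325 -0.09468516  0.04257406] [-0.90259459  0.86286987  8.07692369] [0.02437737 0.37330915 0.0675897 ] 0.5779492276286254 11.525
```

View pics/w3.png

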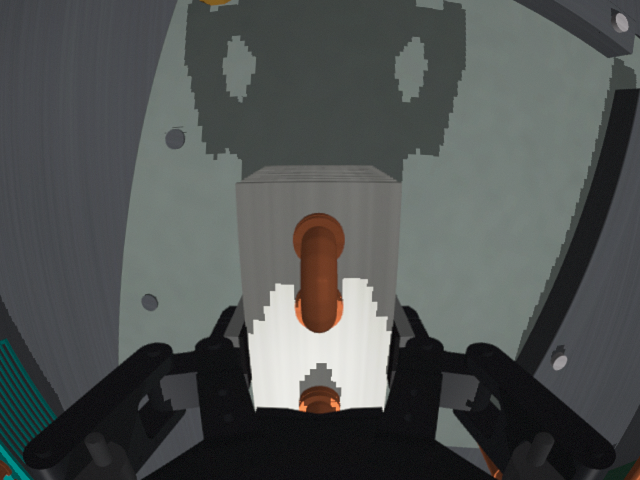

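View pics/crop5.png

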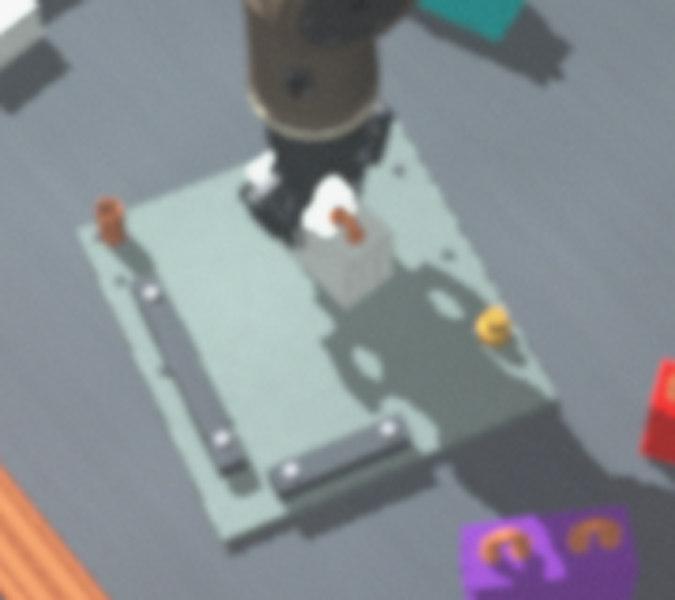

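```bash
cat >> h.py <<'E'
FC=np.array([.5865,-.0513]); FY=np.radians(-14.0); FQ=down(np.pi/2+FY)
fx=np.array([np.cos(FY),np.sin(FY)]); fy=np.array([-np.sin(FY),np.cos(FY)])
F2W=lambda x,y:FC+fx*x+fy*y
def rd():
    s=status.sense(); f=s["contact_force"]; p=s["tcp_pos"][:2]-FC
    return np.round([p@fx*1e3,p@fy*1e3,s["tcp_pos"][2]*1e3,f[:2]@fx,f[:2]@fy,f[2],*s["ft_torque"],s["time_s"]],2)
E
python3 - <<'E'
from h import *
z=.0425
print(rd())
print(arm.move_linear([*F2W(.062,.046),z],FQ,speed=.06,threshold=25)); print(rd())
arm.sleep(.1)
print(arm.move_linear([*F2W(.085,.046),z],speed=.02,threshold=9)); print(rd())
snap("wrist","w4")
E
```

```text
[-3.242e+01 -5.278e+01  4.257e+01 -1.690e+00  1.070e+00  7.530e+00
  2.000e-02  3.900e-01  1.000e-02  1.162e+01]
False
[ 6.211e+01  4.605e+01  4.261e+01 -2.430e+00 -1.680e+00  4.000e+00
 -2.400e-01  4.500e-01 -1.000e-02  1.406e+01]
True
[ 7.555e+01  4.631e+01  4.259e+01 -2.740e+00 -0.000e+00  8.380e+00
  1.000e-02  1.100e-01 -2.600e-01  1.491e+01]
```

View pics/w4.png

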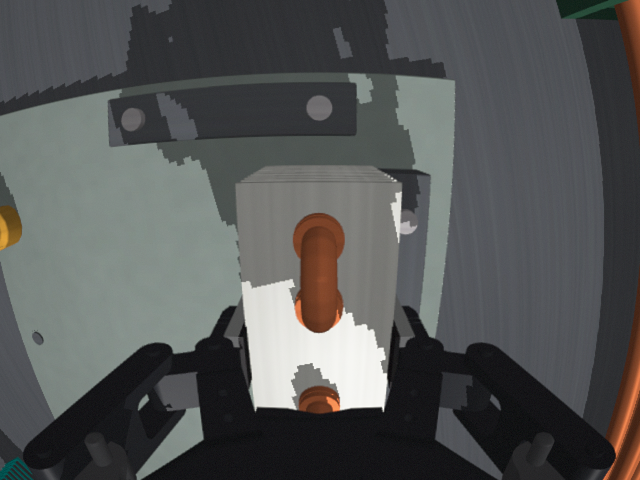

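```bash
python3 - <<'E'
from h import *
z=.0425
print(rd())
print(arm.move_linear([*F2W(.0750,.075),z],speed=.02,threshold=9)); print(rd())
arm.sleep(.2); print(rd())
E
```

```text
[ 7.554e+01  4.629e+01  4.261e+01 -1.610e+00  7.300e-01  7.690e+00
 -7.000e-02  1.400e-01 -2.800e-01  1.496e+01]
True
[ 7.545e+01  6.005e+01  4.264e+01 -6.000e-02 -4.520e+00  7.200e+00
 -5.300e-01  2.000e-02 -3.000e-02  1.579e+01]
[ 7.548e+01  6.005e+01  4.265e+01 -4.700e-01 -2.830e+00  6.750e+00
 -3.800e-01 -0.000e+00  5.000e-02  1.599e+01]
```

```bash
python3 - <<'E'
from h import *
z=.0425
x,y=.0755,.0601
for k in range(16):
    arm.move_linear([*F2W(x,y),z],speed=.01); arm.sleep(.25); r=rd()
    print(round(x*1e3,2),round(y*1e3,2),r)
    dx=-r[3];dy=-r[4]
    if dx>11.5 and dy>11.5: break
    if dx<11.5:x+=.0003 
    if dy<11.5:y+=.0003
E
```

```text
75.5 60.1 [ 7.553e+01  6.008e+01  4.267e+01 -3.020e+00 -2.990e+00  6.150e+00
 -2.900e-01  4.300e-01 -5.000e-02  1.649e+01]
75.8 60.4 [ 7.553e+01  6.005e+01  4.265e+01 -4.850e+00 -5.290e+00  8.610e+00
 -5.400e-01  7.900e-01 -1.000e-02  1.699e+01]
76.1 60.7 [75.54 60.07 42.67 -6.98 -7.98  9.57 -0.86  1.11 -0.08 17.49]
76.4 61.0 [ 75.57  60.11  42.69  -8.   -10.1   12.04  -1.15   1.39  -0.12  17.99]
76.7 61.3 [ 75.6   60.13  42.7   -9.16 -12.72  13.5   -1.41   1.74  -0.1   18.49]
77.0 61.3 [ 75.62  60.12  42.7  -10.49 -12.19  15.24  -1.29   1.96  -0.17  18.99]
77.3 61.3 [ 75.67  60.1   42.73 -12.46 -12.44  16.81  -1.24   2.27  -0.13  19.49]
```

```bash
python3 - <<'E'
from h import *
x,y,z=.0773,.0613,.0425
for k in range(5):
    x+=.0002;y+=.00015
    arm.move_linear([*F2W(x,y),z],speed=.01); arm.sleep(.25); r=rd()
    print(round(x*1e3,2),round(y*1e3,2),r)
    if -r[3]>13.5 and -r[4]>13.5: break
arm.sleep(.5); print(rd())
snap("wrist","w5");snap("scene","s5"); snap("top","t5")
i=load("s5")["img"][200:340,220:380]; cv2.imwrite("pics/crop6.png",cv2.resize(i,(685,600),interpolation=2)[:,:,::-1])
E
```

```text
77.5 61.45 [ 75.66  60.12  42.73 -14.34 -13.6   18.2   -1.45   2.47  -0.15  19.99]
[ 75.65  60.11  42.73 -13.41 -14.04  17.93  -1.36   2.4   -0.18  20.49]
```

View pics/w5.png

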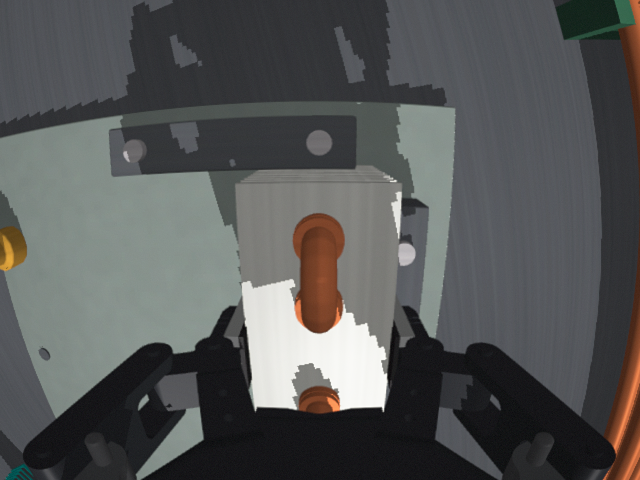

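View pics/crop6.png

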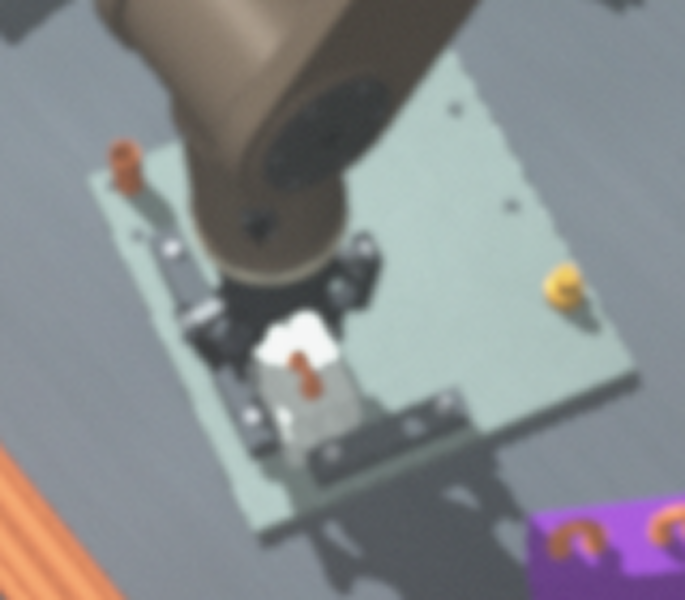

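```bash
python3 - <<'E'
from h import *
s=load("w5")
for z,a,b in((.034,(110,175),(356,166.5)),(.076,(236,182.5),(400,182.5))):
    A,B=plane(s,*a,z),plane(s,*b,z); d=B-A; print(A.round(4),B.round(4),np.degrees(np.arctan2(d[1],d[0])))
o=R.from_quat(status.sense()["orientation"]); print(o.as_matrix().round(4), np.degrees(np.arctan2(o.as_matrix()[1,0],o.as_matrix()[0,0]))-90)
print(rd())
E
```

```text
[0.5973 0.0711 0.034 ] [0.7033 0.0448 0.034 ] -13.90566811404062
[0.6651 0.0535 0.076 ] [0.7121 0.0418 0.076 ] -14.027666376396377
[[ 0.2424  0.9702 -0.0076]
 [ 0.9702 -0.2424 -0.001 ]
 [-0.0028 -0.0071 -1.    ]] -14.02701394818483
[ 75.63  60.12  42.69 -14.32 -13.93  18.35  -1.39   2.5   -0.21  20.64]
```

```bash
python3 - <<'E'
from h import *
arm.job_done()
try: print(rd())
except Exception as e: print(e)
E
```

```text
the job is handed in; nothing more can be done
the job is handed in; nothing more can be done
```

I pressed both bends home, slid the coil flat into the corner and handed the job in at about 20.6 s of the 64 s. The arm was still gripping the coil and pushing it against both stops.

**Bends:** I pushed each down with shut fingers until it took more than 20 N. Both stopped at a crown height of 98.2 mm, against the 99 mm expected when home.

**Position:** By tool position the coil ended at fixture x 75.6 mm and y 60.1 mm, against a nominal 75 and 60 mm. Both sit inside the roughly 2 mm camera calibration error. In the last wrist picture the coil's end edge lies within 0.15° of the left stop, the tool tilt is under 0.01 rad, and both contacts look closed.

**Push:** The last wrist reading was about 14 N towards each stop, with 18 N downward. I went above 10 N because friction on the plate takes a share that I estimate at up to about 5 N in each direction. That share was not measured, so the actual force on each stop is also an estimate, about 9 to 14 N.

**Bystanders:** The fitting, the tube end and the three coil look-alikes were not touched. No check failed, and I saw no disagreement between checks beyond the small offsets above.

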